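# Show the sawn end of the offcut to the inspection camera

### The job

Swing the cradle's hold-down bar right over until it lies back on its rest, then take the long offcut out of the cradle and present it to the inspection camera: one sawn end facing the lens squarely, in line with the lens and about 120 mm in front of the glass. Finish while still holding it there in the air, steady; leave the bar lying open and do not disturb the other things on the bench.

Things in the scene. Friction and masses are not known exactly. Their poses are not given: they have to be found in the camera images.
- cradle: Fixed cradle: plywood base 200 (x) x 175 (y -60..+115) x 12 mm. Origin on the bench under the middle of the offcut's place; x along the offcut, +y to the bar's hinge. Saddles at x = +-60 mm (18 wide) carry the offcut's underside 34 mm above the bench; cheeks (outside y = +-31) and end stops (x = +-86) end at 46 mm. Between the saddles the offcut's long sides are free for fingers.
- bar_hinge (a point): Point on the hinge axis of the hold-down bar, at cradle x = 0, y = +70 mm, 64 mm above the bench. The axis runs along the cradle's x. Axes as the cradle's.
- hold_down_bar (a joint): Angle of the steel hold-down bar (18 x 9 x 150 mm, 0.16 kg). 0: level across the top of the offcut, pointing to cradle -y, foot 1-2 mm above it. Grows as the free end rises and goes over to cradle +y: 1.57 upright, 2.7 lying back on its rest, where it stops (free end 126 mm above the bench). No spring, little friction: it falls shut from before upright, onto the rest from beyond.
- bar_pin (a point): Middle of the bar's black round grip pin, moving with the bar: 12 mm diameter, parallel to the hinge axis, 145 mm from it, standing out from the bar's free end to cradle -x; this point is at cradle x = -42, free grip from x = -9 to -72 mm, then a 16 mm knob to -78. It turns in fingers gripping lightly. Axes are the bar's: the cradle's when shut, y from free end to hinge.
- long_offcut: The part: a plain pine offcut, 160 mm long (its y), 45 mm wide (x), 22 mm thick (z), 0.06 to 0.13 kg, lying in the cradle with its length along the cradle's x. Origin at the centre of its underside. Either end may be shown to the camera.
- offcut_centre (a point): Centre of the long offcut's solid; axes as the offcut's (y along its length, the ends are at y = +-80 mm).
- lens (a point): Centre of the front glass (barrel 34 mm diameter) of a small grey inspection camera, 280 mm above the bench, fixed on a stand: foot 110 mm across, pole 320 mm high 70 mm behind the glass. Its -x points out of the lens along the line of sight, 0.4 rad below level; y level, z across it upward. With the offcut shown squarely at 120 mm from the glass, its centre lies 200 mm out along -x.
- screw_box: Bystander: small cardboard screw box beyond the cradle, 60 x 90 x 46 mm, origin under its centre. Leave it alone.
- spring_clamp: Bystander: black spring clamp lying flat between saw and tub, 70 x 129 x 24 mm, origin under its centre. Leave it alone.
- flat_offcut: Bystander: the shorter, broader pine offcut lying on the bench between cradle and tub, 60 x 120 x 18 mm, origin under its centre. Leave it alone.

How it is judged (in metres and radians):
On the way, in this order (a step that is already met when the one before it is completed fails the run):
1. the hold-down bar lies back on its rest, the offcut still in the cradle (value of joint hold_down_bar above 2.55 rad and height (world z) of offcut_centre below 0.08 m), for 0.2 s.
2. the long offcut is lifted clear of the cradle in the fingers (height (world z) of offcut_centre above 0.12 m and contact force between the fingers and long_offcut above 1 N), for 0.2 s.
At the end, for the whole second after the job is handed in: The long offcut is held still in the fingers, clear of the cradle, its centre 175-225 mm out from the lens and within 20 mm of the line of sight sideways and up or down, its length within 0.17 rad of that line; the hold-down bar still lies open (over 2.55 rad) (x of offcut_centre in the frame of lens between -0.225 and -0.175 m and y of offcut_centre in the frame of lens between -0.02 and 0.02 m and z of offcut_centre in the frame of lens between -0.02 and 0.02 m and angle between the y axis of long_offcut and the x axis of lens, either way round below 0.17 rad and contact force between the fingers and long_offcut above 1 N and contact force between long_offcut and cradle below 0.1 N and linear speed of long_offcut below 0.03 m/s and angular speed of long_offcut below 0.2 rad/s and value of joint hold_down_bar above 2.55 rad); the arm keeps its last pose, push and grip.
It fails at once if the screw box is disturbed (moved over 20 mm) (distance of screw_box from where it was at the start of the episode above 0.02 m).
It fails at once if the spring clamp is disturbed (moved over 20 mm) (distance of spring_clamp from where it was at the start of the episode above 0.02 m).
It fails at once if the flat offcut is disturbed (moved over 20 mm) (distance of flat_offcut from where it was at the start of the episode above 0.02 m).
It also fails if it takes over 56 s, if anything falls off the work surface, if the arm or the gripper's body presses on something with over 40 N, if the wrist force passes 120 N, or if a joint passes its speed limit or range.

### The arm

A 7-joint arm with a two-finger parallel gripper is mounted at the origin on a cart in front of the work surface, level with it; the furniture and walls round the work are solid. World frame = base frame: x ahead of the robot, y to its left, z up, the work surface at z = 0. Lengths are in m, angles in degrees, forces in N, time in s.
With the tool pointing down it reaches from about 0.425 to 0.825 m from the base axis. Payload 3.6 kg.
Tool frame: the origin (TCP) lies at the very end of the fingers, on their centre line; the grasp point (between the pads) lies 19 mm behind it; z points along the fingers, y is the line along which they close (so a half turn about z gives the same grasp; the last joint's range is limited). The gripper opens to 93 mm and grips with 3 to 60 N. Pads are 15 mm wide; open, the fingers measure 128 mm over their backs; the gripper's body (75 mm by 188 mm) begins 65 mm behind the grasp point.
Start: joints at [67.924, 35.231, -0.722, 81.555, 0.464, 63.22, -2.315], TCP at [0.228, -0.609, 0.219] pointing down, gripper open.
Joint ranges: [-178.69, 178.69], [-17.37, 117.87], [-77.05, 75.6], [15.02, 138.74], [-78.02, 258.01], [0.78, 113.62], [-162.83, 162.83]. Speed limits (degrees/s): [159.86, 159.86, 180, 180, 180, 180, 180].

### API

Orientations are given as [roll, pitch, yaw] about the fixed x, y, z axes, in that order (R = Rz(yaw) Ry(pitch) Rx(roll)).
In Python, from plant import reach, move_linear, move_j, command_gripper, dwell, inverse_kinematics, state, capture, camera_info, Unreachable, sign_off gives the robot as it stands. The module is installed in compiled form; this text tells all that it offers. Calls block until the motion is done:
- reach(position, orientation): joint-space move of the TCP to a pose.
- move_linear(position, rot=None, v=0.15): straight line of the TCP; rot=None keeps the orientation; v is the mean speed in m/s.
- move_j(angles): joint-space move.
- command_gripper(opening, grip_force=None): finger opening in m; grip_force is the grip in N (None keeps the last); returns when the fingers have stopped.
- dwell(seconds).
- inverse_kinematics(position, orientation): joint angles nearest the present ones, or None.
- state(): the state.
- capture(name): name is "scene" or "side" or "wrist"; returns the picture (400x640x3 uint8, blue, green, red); there is no depth.
- camera_info(name): a dict with "mtx" (3x3 intrinsics, pixels), "dist_coeffs" ([k1, k2, p1, p2, k3] as OpenCV has them; the pictures are not rectified), "pose" (4x4, takes a point from camera to world coordinates); the wrist camera has in their place "hand_eye" (4x4, takes a point from camera to tool coordinates, whose origin is the TCP and whose axes are the flange's). Camera axes: x right, y down, z forward; pixel columns grow to the right and rows downward; lengths in m; the calibration is good to about 2 mm. A picture is of the moment at which its call begins: read the wrist's pose just before it. camera_info takes no time and is no camera call.
A pose or a line that the arm cannot do raises Unreachable and nothing moves.
- sign_off(): hands the job in; it is judged then, once.
The state is a dict: "t": time; "joint_pos": joint angles; "joint_velocities": joint speeds; "joint_torque": joint torques, N m; "position": TCP position; "orientation": TCP orientation; "force": force on the tool from outside, world axes, zero at the start; "torque": the same for the moment, N m; "finger_gap": finger opening in m; "grasp_force": force on a finger pad.
Only numpy, scipy, OpenCV 4.12 (cv2) and the standard library are available. Lean on these libraries where they do the work, as an engineer would, in place of code of your own. Each camera call takes 0.05 s, during which the arm holds its last target. There are 200 camera calls.

## Working session

There is one attempt and no reset: what is moved stays moved. The work goes in short steps, each a Python script; the robot and the scene stay as the last script left them, time stands still between calls to the robot, and variables do not carry over. Pictures are saved under pics/ and viewed, at most 10 in all, crops included, and the job is handed in when it is done.

```bash
mkdir -p pics
python3 - <<'E'
from plant import *
import cv2,numpy as np
np.set_printoptions(precision=4,suppress=True)
a=capture("scene");b=capture("side")
cv2.imwrite("pics/scene0.png",a);cv2.imwrite("pics/side0.png",b)
for n in("scene","side","wrist"):
    print(n,camera_info(n))
s=state();print(s)
E
```

```text
scene {'mtx': array([[450.661 ,   0.    , 318.602 ],
       [  0.    , 450.661 , 197.8288],
       [  0.    ,   0.    ,   1.    ]]), 'dist_coeffs': array([0.0014, 0.    , 0.    , 0.    , 0.    ]), 'pose': array([[ 0.5423, -0.5092,  0.6683, -0.3841],
       [-0.8401, -0.3342,  0.4271, -0.7913],
       [ 0.0059, -0.7931, -0.609 ,  1.0646],
       [ 0.    ,  0.    ,  0.    ,  1.    ]])}
side {'mtx': array([[385.3096,   0.    , 318.3782],
       [  0.    , 385.3096, 199.502 ],
       [  0.    ,   0.    ,   1.    ]]), 'dist_coeffs': array([0.0263, 0.    , 0.    , 0.    , 0.    ]), 'pose': array([[ 0.9878, -0.096 ,  0.1228,  0.4274],
       [-0.1543, -0.4928,  0.8563, -1.2178],
       [-0.0217, -0.8648, -0.5016,  0.7818],
       [ 0.    ,  0.    ,  0.    ,  1.    ]])}
wrist {'mtx': array([[303.3619,   0.    , 309.9133],
       [  0.    , 303.3619, 202.033 ],
       [  0.    ,   0.    ,   1.    ]]), 'dist_coeffs': array([-0.0385,  0.    ,  0.    ,  0.    ,  0.    ]), 'hand_eye': array([[-0.0005, -0.9628, -0.2702,  0.0755],
       [ 1.    , -0.0005,  0.0001,  0.0019],
       [-0.0003, -0.2702,  0.9628, -0.1656],
       [ 0.    ,  0.    ,  0.    ,  1.    ]])}
{'t': 0.1, 'joint_pos': array([67.9259, 35.2835, -0.7239, 81.6316,  0.4639, 63.2215, -2.3152]), 'joint_velocities': array([-0.0542, -0.1083, -0.0263, -0.2712,  0.0033, -0.027 ,  0.0933]), 'joint_torque': array([  0.0014, -46.0044,   0.2098, -16.6246,  -0.0613,   0.017 ,
         0.0001]), 'position': array([ 0.228 , -0.6079,  0.2176]), 'orientation': array([-179.8663,    0.0009,   20.5598]), 'force': array([-0.247 ,  0.0836,  0.1392]), 'torque': array([0.0171, 0.0012, 0.0174]), 'grasp_force': 0.0, 'finger_gap': 0.0933635539003169}
```

View pics/scene0.png

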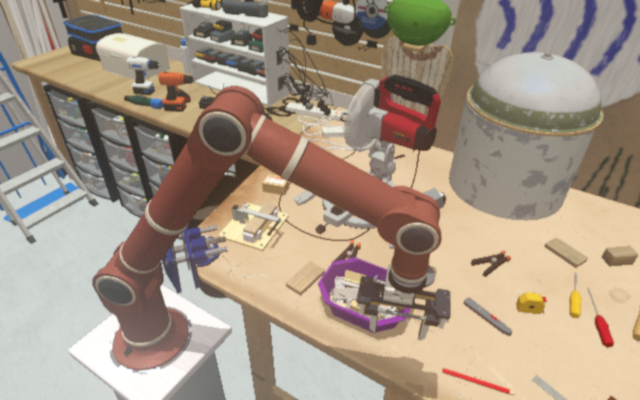

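View pics/side0.png

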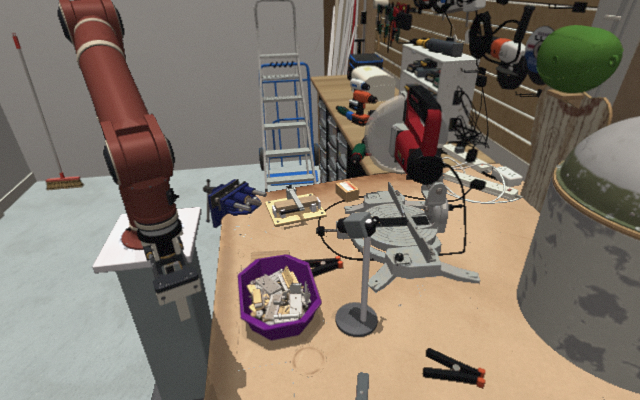

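```bash
cat > h.py <<'E'
import numpy as np,cv2
from plant import *
from scipy.spatial.transform import Rotation as Rot
np.set_printoptions(precision=4,suppress=True)
def T_tool(s):
    T=np.eye(4);T[:3,:3]=Rot.from_euler('xyz',s['orientation'],degrees=True).as_matrix();T[:3,3]=s['position'];return T
def ray(cam,px,T=None):
    c=camera_info(cam);P=c['pose'] if T is None else T@c['hand_eye']
    u=cv2.undistortPoints(np.array([[px]],float),c['mtx'],c['dist_coeffs'])[0,0]
    return P[:3,3],P[:3,:3]@np.array([u[0],u[1],1.])
def plane(cam,px,z,T=None):
    o,d=ray(cam,px,T);return o+d*(z-o[2])/d[2]
def two(r1,r2):
    (o1,d1),(o2,d2)=r1,r2
    t=np.linalg.lstsq(np.c_[d1,-d2],o2-o1,rcond=None)[0]
    p,q=o1+t[0]*d1,o2+t[1]*d2
    return (p+q)/2,np.linalg.norm(p-q)
def proj(cam,p,T=None):
    c=camera_info(cam);P=c['pose'] if T is None else T@c['hand_eye'];W=np.linalg.inv(P)
    return cv2.projectPoints(np.atleast_2d(np.array(p,float)),cv2.Rodrigues(W[:3,:3])[0],W[:3,3],c['mtx'],c['dist_coeffs'])[0][:,0]
E
python3 - <<'E'
from h import *
a=cv2.imread("pics/scene0.png");b=cv2.imread("pics/side0.png")
def cr(im,x,y,w,h,f):return cv2.resize(im[y:y+h,x:x+w],None,fx=f,fy=f,interpolation=cv2.INTER_CUBIC)
o=np.zeros((600,800,3),np.uint8)
o[:300,:400]=cr(a,210,185,80,60,5);o[:300,400:]=cr(b,255,175,80,60,5)
o[300:,:400]=cr(b,310,200,100,75,4);o[300:,400:]=cr(b,310,270,100,75,4)
cv2.imwrite("pics/c1.png",o)
for p in[(255,228)]:print(plane("scene",p,.03))
for p,z in[((296,209),.03),((357,321),.01),((250,255),0),((325,265),0)]:print(plane("side",p,z))
E
```

```text
[0.4862 0.0255 0.03  ]
[0.5183 0.0117 0.03  ]
[ 0.6178 -0.5353  0.01  ]
[ 0.3444 -0.1965  0.    ]
[ 0.5761 -0.2901  0.    ]
```

View pics/c1.png

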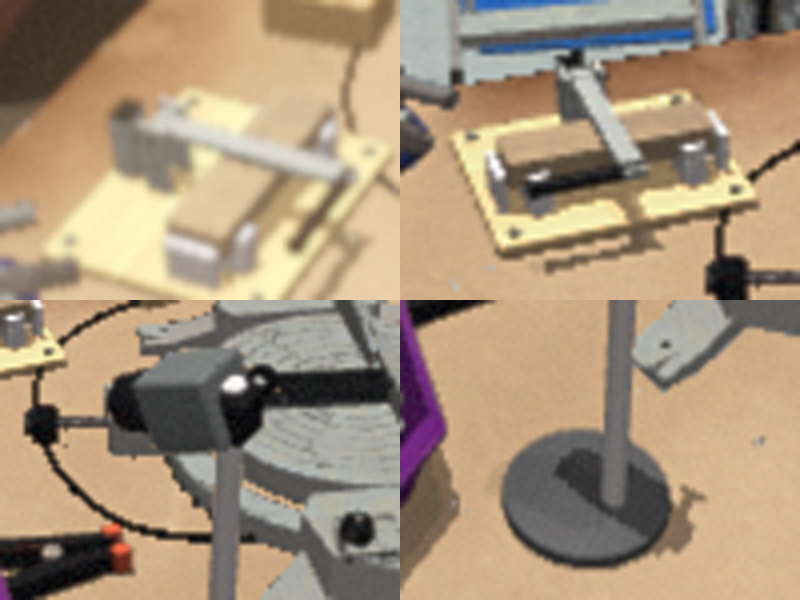

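Run:
```python
from h import *
S=[(274.4,225.6),(326.4,215),(315,192.6),(266,201)]
C=[(263,245.5),(289,214.6),(248,203.4),(219.6,234.6)]
for s in S:print('side',plane("side",s,.012))
for c in C:print('scene',plane("scene",c,.012))
# foot disc from side, pole
print('foot',plane("side",(356.5,318.75),.01),'polebase',plane("side",(363,324.5),.012),'glass',plane("side",(338,225.5),.28))
print('polemid', [plane("side",(366,240),z) for z in(.2,.24)])
# pin from side crop: ends
for p in[(362,262)]:pass
e=two(ray("side",(255+130/5,175+188/5)),ray("scene",(210+295/5,185+243/5)));print('pin knob',e)
e=two(ray("side",(255+235/5,175+168/5)),ray("scene",(210+343/5,185+178/5)));print('bar end',e)
```

```text
side [ 0.4324 -0.0575  0.012 ]
side [ 0.6274 -0.0229  0.012 ]
side [0.6109 0.1549 0.012 ]
side [0.4093 0.1245 0.012 ]
scene [ 0.4468 -0.0394  0.012 ]
scene [ 0.627  -0.0171  0.012 ]
scene [0.596  0.1507 0.012 ]
scene [0.4075 0.1201 0.012 ]
foot [ 0.6183 -0.5278  0.01  ] polebase [ 0.6295 -0.5508  0.012 ] glass [ 0.5764 -0.4887  0.28  ]
polemid [array([ 0.6568, -0.4499,  0.2   ]), array([ 0.6411, -0.5027,  0.24  ])]
pin knob (array([ 0.4598, -0.0589,  0.065 ]), np.float64(0.0008969170409257371))
bar end (array([ 0.5356, -0.0411,  0.0606]), np.float64(0.001678843408953878))
```

Run:
```python
from h import *
s=state()
reach([.2,-.47,.36],[180,0,10]);print(state()['joint_pos'])
reach([.46,-.38,.42],[180,0,9]);dwell(.2)
s=state();np.save("w1.npy",T_tool(s));im=capture("wrist");cv2.imwrite("pics/w1.png",im)
cv2.imwrite("pics/scene1.png",capture("scene"))
reach([.51,.01,.26],[180,0,9.3]);dwell(.2)
s=state();np.save("w2.npy",T_tool(s));im2=capture("wrist");cv2.imwrite("pics/w2.png",im2)
a=capture("scene");cv2.imwrite("pics/scene2.png",a);b=capture("side");cv2.imwrite("pics/side2.png",b)
print(s['t'],s['joint_pos'])
o=np.zeros((600,800,3),np.uint8)
o[:250,:400]=cv2.resize(im,(400,250));o[:250,400:]=cv2.resize(a[120:320,320:640],(400,250))
o[250:]=cv2.resize(im2,(560,350))[:350,:].copy() if 0 else np.pad(cv2.resize(im2,(560,350)),((0,0),(0,240),(0,0)))
cv2.imwrite("pics/c2.png",o)
```

```text
[ 63.1844  16.256    1.8215  90.3561  -0.5165  73.4678 -14.9145]
4.075 [  7.2461  20.9536 -15.0216 100.5023   6.2099  59.3167 -90.8101]
```

View pics/c2.png

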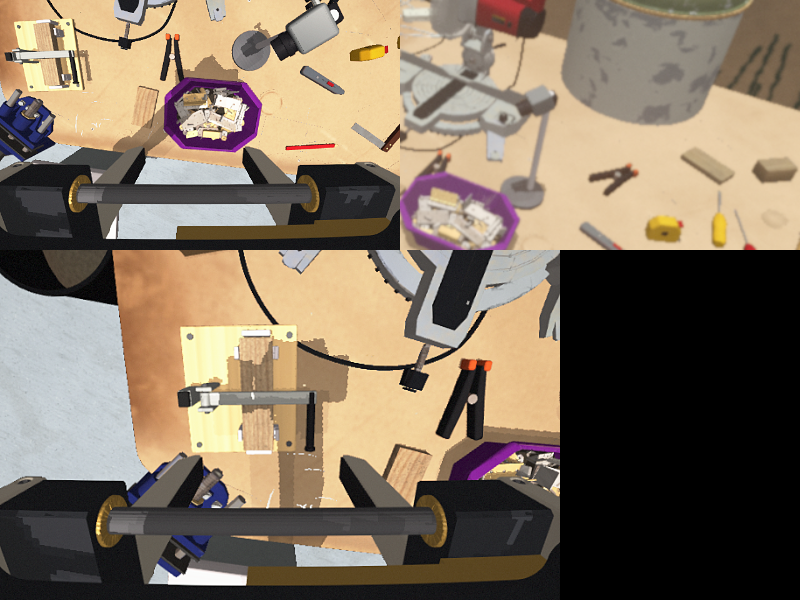

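Run:
```python
from h import *
T=np.load("w2.npy")
c=[plane("wrist",((x)/.875,(y-250)/.875),.012,T) for x,y in[(184,453),(180,326),(298,325),(296,453)]]
# order local: image up=+x, left=+y
loc=np.array([[-100,115],[100,115],[100,-60],[-100,-60]])/1000.
c=np.array(c);print(c)
def fit(l,w):
    lm,wm=l.mean(0),w.mean(0);H=((l-lm)[:,0]+1j*(l-lm)[:,1]);W=((w-wm)[:,0]+1j*(w-wm)[:,1])
    k=(H.conj()*W).sum()/(abs(H)**2).sum();r=k/abs(k);o=complex(*wm)-r*complex(*lm);return o,np.degrees(np.angle(k)),abs(k)
print(fit(loc,c[:,:2]))
S=[(266,201),(315,192.6),(326.4,215),(274.4,225.6)]
print(fit(loc,np.array([plane("side",s,.012)[:2] for s in S])))
for p in[(312,393),(309,450)]:print('pin',plane("wrist",(p[0]/.875,(p[1]-250)/.875),.064,T))
w=cv2.imread("pics/w1.png");a=cv2.imread("pics/scene2.png")
o=np.zeros((600,800,3),np.uint8)
o[:560,:]=cv2.resize(w[0:140,370:570],(800,560),interpolation=cv2.INTER_CUBIC)
o[350:,:350]=cv2.resize(a[180:230,400:470],(350,250),interpolation=cv2.INTER_CUBIC)
cv2.imwrite("pics/c3.png",o)
```

```text
[[ 0.403   0.1374  0.012 ]
 [ 0.6023  0.1583  0.012 ]
 [ 0.6308 -0.0135  0.012 ]
 [ 0.4329 -0.0474  0.012 ]]
(np.complex128(0.5213169110775067+0.03150224831581496j), np.float64(8.489894859693253), np.float64(1.0153610567508022))
(np.complex128(0.5238038777878465+0.022497667324293695j), np.float64(7.973614249987829), np.float64(1.0172502331296809))
pin [ 0.5418 -0.0445  0.064 ]
pin [ 0.4597 -0.0568  0.064 ]
```

View pics/c3.png

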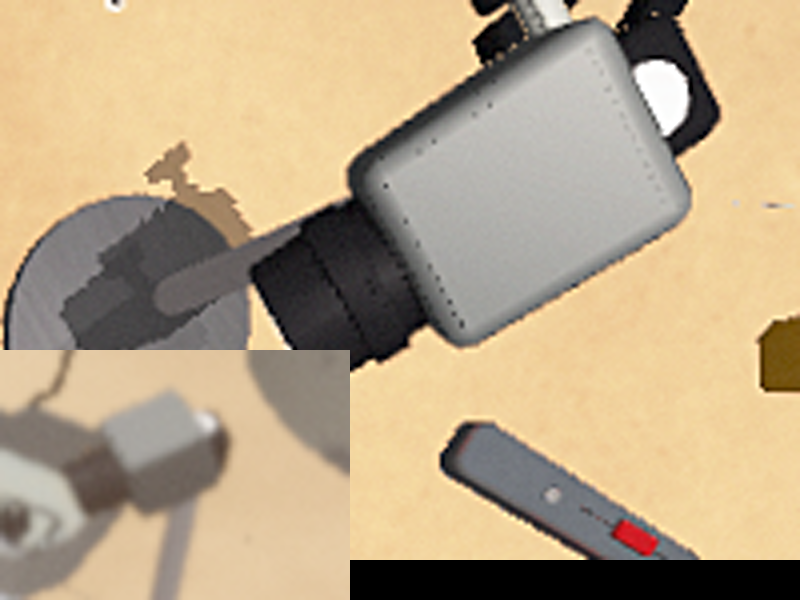

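Run:
```python
from h import *
T=np.load("w1.npy")
g=(370+278/4,318/4);pb=(370+165/4,298/4)
rw=ray("wrist",g,T)
print('planar',plane("wrist",g,.28,T),'scene',two(rw,ray("scene",(415,205.6))),'side',two(rw,ray("side",(338.5,226))),'sc-side',two(ray("scene",(415,205.6)),ray("side",(338.5,226))))
G=plane("wrist",g,.28,T)
P=plane("wrist",pb,.01,T);print('pole',P,'side',plane("side",(363,324.5),.01),'d',np.linalg.norm((P-G)[:2]))
print('yaw lens->x from pole',np.degrees(np.arctan2(*(P-G)[[1,0]])))
for tgt in((230,-138),(92,-63),(220,-135),(240,-140)):
  best=min(np.arange(-120,60,.25),key=lambda y:abs(np.angle(np.exp(1j*(np.arctan2(*(lambda d:(d[1],d[0]))(np.diff(proj("wrist",[G,G+.06*np.array([np.cos(.4)*np.cos(np.radians(y)),np.cos(.4)*np.sin(np.radians(y)),np.sin(.4)])],T),axis=0)[0]))-np.arctan2(tgt[1],tgt[0]))))))
  print(tgt,best)
```

```text
planar [ 0.5875 -0.488   0.28  ] scene (array([ 0.5874, -0.4873,  0.285 ]), np.float64(0.0026308386875232835)) side (array([ 0.5827, -0.4879,  0.2786]), np.float64(0.009916840987209711)) sc-side (array([ 0.5789, -0.4927,  0.2868]), np.float64(0.010617049297651239))
pole [ 0.6346 -0.5387  0.01  ] side [ 0.63  -0.549  0.01 ] d 0.06917963311358996
yaw lens->x from pole -47.08151477552716
(230, -138) -47.25
(92, -63) -43.0
(220, -135) -46.5
(240, -140) -48.0
```

```bash
cat >> h.py <<'E'
YAW=8.5;O=np.array([.524,.0285,0]);R=Rot.from_euler('z',YAW,degrees=True).as_matrix()
PIN0=np.array([.4935,-.0525,.064]);DOWN=[180,0,YAW]
def arc(th,hz,pin0=PIN0):  # pin position at bar angle th
    return pin0+R@np.array([0,.145*(1-np.cos(th)),.145*np.sin(th)])
LY=np.radians(-47.);L=np.array([.587,-.488,.28])
ax=np.array([np.cos(.4)*np.cos(LY),np.cos(.4)*np.sin(LY),np.sin(.4)])
zt=np.array([np.sin(.4)*np.cos(LY),np.sin(.4)*np.sin(LY),-np.cos(.4)])
RP=np.c_[ax,np.cross(zt,ax),zt];EP=Rot.from_matrix(RP).as_euler('xyz',degrees=True)
CEN=L-.2*ax
E
python3 - <<'E'
from h import *
off=np.array([0,0,-.019])
print(state()['joint_pos'])
for th in(0,45,90,125,152):
    p=arc(np.radians(th),0)+off;print(th,p,inverse_kinematics(p,DOWN))
print('lift',inverse_kinematics(O+[0,0,.2],DOWN))
print(CEN,EP,inverse_kinematics(CEN+.019*zt,EP),inverse_kinematics(CEN+.019*zt-.1*ax+[0,0,.1],EP))
p=PIN0+off
command_gripper(.045)
reach(p+[0,0,.09],DOWN);dwell(.1)
np.save("w3.npy",T_tool(state()));im=capture("wrist");cv2.imwrite("pics/w3.png",im)
print(state()['t'],proj("wrist",[PIN0,PIN0+R@[-.036,0,0],PIN0+R@[.033,0,0]],np.load("w3.npy")))
E
```

```text
[  7.2155  20.954  -15.0571 100.5272   6.2068  59.3155 -90.8114]
0 [ 0.4935 -0.0525  0.045 ] [  9.8377  37.0202  -9.3774 116.4631  12.2974  27.4266 -90.1243]
45 [ 0.4872 -0.0105  0.1475] [  7.9476  26.8807 -13.2235 112.7002   9.      41.3869 -92.1665]
90 [0.4721 0.0909 0.19  ] [  -2.2215   23.0791  -15.6589  110.6408    8.2709   47.35   -103.8066]
125 [0.4598 0.1732 0.1638] [ -11.8111   26.0607  -16.1782  110.9781   10.0922   44.3099 -115.1768]
152 [0.4531 0.2175 0.1131] [ -17.9141   31.182   -15.0034  112.3849   12.5804   37.9796 -122.305 ]
lift [  4.4259  25.9104 -14.456  103.417    7.9941  51.6624 -95.1079]
[ 0.4614 -0.3533  0.2021] [180.     -22.9183 -47.    ] [  28.5941   23.8338    5.2434  115.3685   10.2393   18.8875 -113.0731] [  25.7772   11.1155    3.6689  122.478    14.479    25.2169 -119.7234]
5.9083 [[308.9384 215.8202]
 [308.9137 255.6885]
 [308.9642 176.4552]]
```

View pics/w3.png

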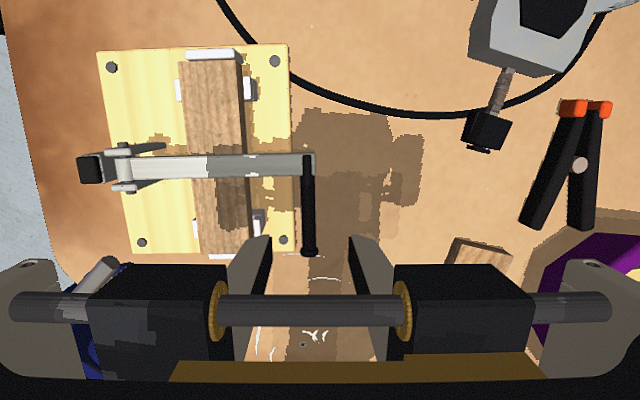

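Run:
```python
from h import *
off=np.array([0,0,-.019])
move_linear(PIN0+off,DOWN,v=.1)
f0=state()['force'];command_gripper(.005,6);s=state();print(s['finger_gap'],s['grasp_force'],s['force']-f0)
if not .009<s['finger_gap']<.016: raise SystemExit("bad grip")
for d in np.linspace(12,150,11):
    move_linear(arc(np.radians(d),0)+off,DOWN,v=.14)
    s=state();print(round(d),round(s['t'],2),round(s['finger_gap'],4),s['force']-f0)
    if s['finger_gap']<.008 or np.linalg.norm(s['force']-f0)>30: print('stop');break
cv2.imwrite("pics/side3.png",capture("side"))
a=capture("scene");cv2.imwrite("pics/scene3.png",a)
b=cv2.imread("pics/side3.png")
o=np.hstack([cv2.resize(a[150:270,190:310],(400,400)),cv2.resize(b[130:250,240:360],(400,400))]);cv2.imwrite("pics/c4.png",o)
```

```text
0.011863565703909389 5.994103029370308 [-2.0289  6.015   1.4216]
12 7.96 0.0117 [-0.6354  6.3926 -2.0888]
26 8.36 0.0119 [-2.0835  4.8338 -3.7123]
40 8.76 0.0117 [-2.1355  4.0216 -5.0298]
53 9.16 0.0117 [-3.8294  0.8613 -1.1608]
67 9.56 0.0119 [-3.9147 -2.0111  3.4427]
81 9.96 0.0119 [-4.0862 -0.7317  3.3683]
95 10.36 0.0114 [-2.2179 -0.0501  2.6475]
109 10.76 0.0119 [-0.2308  0.5152  0.2034]
122 11.16 0.0121 [-0.1575  1.0055 -0.5039]
136 11.56 0.0116 [0.2384 2.7685 1.4136]
150 11.96 0.012 [-1.1568  3.3231  1.2264]
```

View pics/c4.png

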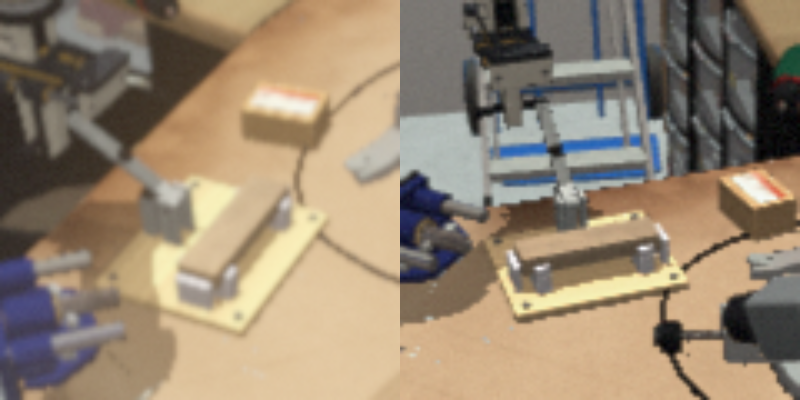

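Run:
```python
from h import *
command_gripper(.035);s=state();p=np.array(s['position'])
move_linear(p+[0,0,.1],DOWN)
command_gripper(.085)
reach(O+[0,0,.17],DOWN);dwell(.15)
s=state();T=T_tool(s);np.save("w4.npy",T);im=capture("wrist");cv2.imwrite("pics/w4.png",im)
c=[O+R@[x,y,.056] for x,y in((.08,.0225),(.08,-.0225),(-.08,-.0225),(-.08,.0225))]
q=proj("wrist",c,T);print(s['t'],q)
cv2.polylines(im,[q.round().astype(int)],True,(0,0,255),1);cv2.imwrite("pics/w4b.png",im)
```

```text
15.4083 [[286.2748 112.9509]
 [336.8558 113.1683]
 [332.5368 274.8265]
 [288.8838 274.6406]]
```

View pics/w4b.png

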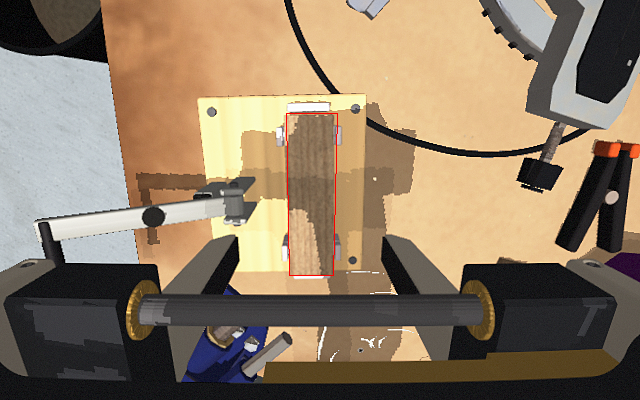

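Run:
```python
from h import *
command_gripper(.064)
move_linear(O+[0,0,.026],DOWN,v=.1)
f0=state()['force'];command_gripper(.03,30);s=state();print(s['t'],s['finger_gap'],s['grasp_force'],s['force']-f0)
if not .042<s['finger_gap']<.049: raise SystemExit("bad grip")
move_linear(O+[0,0,.16],DOWN,v=.1);s=state();print(s['t'],s['finger_gap'],s['grasp_force'],s['force']-f0)
move_linear(O+[-.03,0,.30],DOWN,v=.2)
A=CEN+.019*zt
reach(A-.08*ax+np.array([0,0,.08]),EP);print(state()['t'])
move_linear(A,EP,v=.08);dwell(.5)
s=state();print(s['t'],s['position']-A,s['orientation'],s['finger_gap'],s['grasp_force'])
T=T_tool(s);a=capture("scene");b=capture("side");w=capture("wrist")
for n,i in(("scene4",a),("side4",b),("w5",w)):cv2.imwrite(f"pics/{n}.png",i)
c=CEN;pts=[c+.08*ax,c-.08*ax,L]
for im,n in((a,"scene"),(b,"side")):
    for q in proj(n,pts):cv2.circle(im,tuple(q.round().astype(int)),2,(255,0,255),-1)
o=np.zeros((600,800,3),np.uint8)
o[:300,:400]=cv2.resize(a[130:280,300:500],(400,300));o[:300,400:]=cv2.resize(b[160:310,220:420],(400,300))
o[300:,:480]=cv2.resize(w,(480,300));cv2.imwrite("pics/c5.png",o)
```

```text
18.0833 0.044847500734468894 29.86194670200348 [0.3346 2.688  2.8163]
19.575 0.04468745395971046 29.86155331134796 [-0.3278  0.3741 -0.8765]
21.7417
23.5 [-0.     -0.      0.0001] [-179.9968  -22.9238  -47.0071] 0.04481714386287149 29.861615896224976
```

View pics/c5.png

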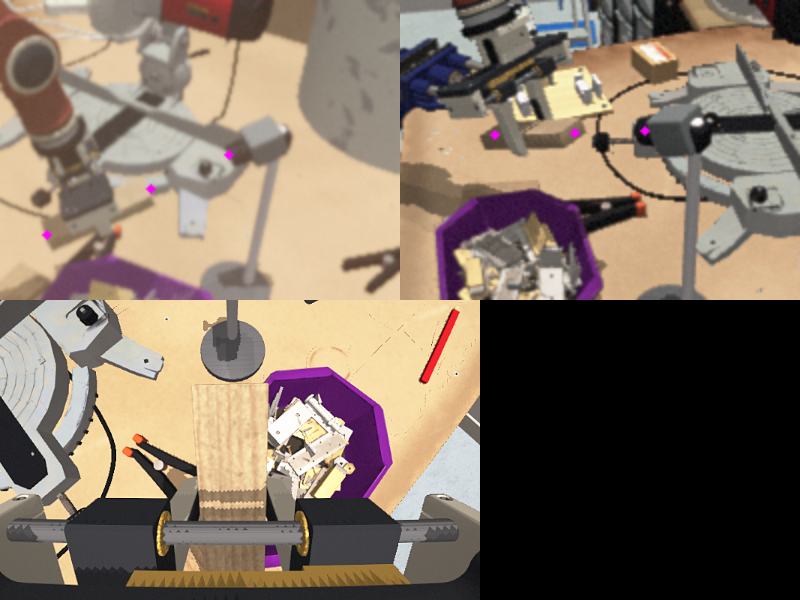

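```bash
python3 -c "
from plant import *
print(sign_off(),state()['t'])"
```

```text
the job is handed in; nothing more can be done
the job is handed in; nothing more can be done
```

I handed the job in at about 24 s of the 56 s: the bar is lying open and the offcut is held steady about 120 mm in front of the lens, in line with it; sign-off returned no verdict, and the bar was last seen open just before the grasp.

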